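Hang the specimen case on its two hooks

TASK

Lift the upright wooden specimen case out of its slotted rack and hang it on the display stand by the two wire loops on its back, one loop on each hook. Feel for the hooks as you lower it; while you still hold it, press it down lightly (about 10 N) for half a second to check that both hooks carry it, never straining a hook (15 N on one is too much), then let go. Leave the small jar, dish, loupe and pen where they are.

Things in the scene. Friction and masses are not known exactly. Their poses are not given: they have to be found in the camera images.
- case: Glazed specimen case of pale wood standing on edge: 22 thick (its x) x 240 wide (y) x 150 tall (z), 0.36 to 0.56 kg, flat front and back; grip it across its thickness at the middle of the top edge. Origin: centre of the underside; +x points out of its back, the glass front faces -x, +z up. Two wire loops on the back: see loop_a, loop_b. Its middle is clear of the loops for +-55 in y.
- loop_a (a point): Drawn (not true) place of the loop at case y = +80: a round bar 6 thick, 44 long along y, centre line 18 behind the back, its ends bent to the back, open above and below. Both loops are on one strip screwed through slots, equally high, truly up to 9 mm above or below this point (115 over the underside), new each time: the height must be felt. It does not shift in use.
- loop_b (a point): The same for the loop at case y = -80. Both loops lie higher or lower than drawn by the same amount.
- rack: Low wooden rack, fixed, 100 x 150 (its y) x 46 tall, with one slot along y, 25.4 wide and 34 deep. The case stands in it lengthways, its underside 12 above the table. Origin: centre of the underside, axes as the case's. The rack and the stand may change sides of the table.
- stand: Fixed display stand: foot 110 x 210 x 12, two steel uprights 14 thick, 178 tall at y = +80 and -80, nothing between them but a low rest bar. Origin: centre of the underside; -x is the front, where the hooks point and the case hangs, its back to the stand, its x and y along the stand's. Well hung, the case's underside is 36 to 54 above the table.
- rest_bar (a point): Middle of the front face of the low wooden bar across the uprights, 36 in front of the stand's origin, 80 above the table (bar 14 tall, 200 long). The hung case's back leans on it, the case leaning a few degrees.
- hook_a: Rigid 6 mm steel wire hook on the stand's +y upright. Origin: upright's axis, at the height of the arm's centre line (154 above the table), axes as the stand's. The arm runs level to x = -30, turns up 7, then leans out to x = -35, 16 up (wire top at 19). A loop's bar comes down between tip (inner face x = -27) and upright (face x = -7) and seats with its centre line 6 above the arm's.
- hook_b: The same hook on the stand's -y upright, 160 mm from the other.
- seed_jar: Small amber glass jar standing on the table, 40 diameter x 50 tall; bystander. Origin: centre of the underside.
- dish: White dish, 64 diameter x 16 tall; bystander. Origin: centre of the underside.
- loupe: Black cylinder loupe, 36 diameter x 30 tall; bystander. Origin: centre of the underside.
- pen: White pen lying flat, 140 long x 10; bystander. Origin: middle of its underside.

How it is judged:
By the outcome, as a careful person would: the job done as asked, in the order asked, and still so for the second after the job is handed in, with the robot touching nothing.
It also fails if it takes over 53 s, if anything falls off the work surface, if the arm or the gripper's body presses on something with over 40 N, if the wrist force passes 120 N, or if a joint passes its speed limit or range.

ROBOT

A 7-joint arm with a two-finger parallel gripper is mounted at the origin on the work surface. World frame = base frame: x ahead of the robot, y to its left, z up, the work surface at z = 0. Lengths are in m, angles in rad, forces in N, time in s.
With the tool pointing down it reaches from about 0.425 to 0.925 m from the base axis. Payload 6.8 kg.
Tool frame: the origin (TCP) lies midway between the tips of the shut fingers; the grasp point (between the pads) lies 19 mm behind it; z points along the fingers, y is the direction in which the jaws open and shut (so a half turn about z gives the same grasp; the last joint's range is limited). The gripper opens to 85 mm and grips with 20 to 120 N. Pads are 22 mm wide; open, the fingers measure 114 mm over their backs; the gripper's body (76 mm by 85 mm) begins 54 mm behind the grasp point. The pads swing forward as they close: fully open they stand 13 mm farther back than shut.
Start: joints at [1.134, 0.477, 0.022, 1.555, -0.011, 1.109, -0.083], TCP at [0.218, -0.639, 0.231] pointing down, gripper open.
Joint ranges: [-2.96, 2.96], [-0.34, 2.1], [-1.41, 1.46], [0.24, 2.44], [-1.37, 4.51], [0.17, 1.92], [-2.96, 2.96]. Speed limits (rad/s): [2.39, 2.39, 3.14, 3.14, 3.14, 3.14, 3.14].

INTERFACE

Orientations are given as a unit quaternion [w, x, y, z].
In Python, from station import bot, vision gives the robot as it stands.
- The arm moves only by the tool move_arm, never from a script. Its argument "increments" is text: rows parted by semicolons, each of 7 numbers parted by spaces: the opening, from 0 (shut) to 1 (fully open), then the shift along the world's x, y, z in mm, then the turn, a rotation vector about the world's x, y, z in rad. In form: grip x y z rx ry rz; .... A call has exactly 8 rows; each row shifts and turns the commanded pose from where the row before left it; what a row does not reach is not made up. A row lasts 1/8 s, in which the tool goes at most 62.5 mm and 10.7 degrees, less where a joint would pass 70% of its speed; a pose out of reach is approached as far as the arm can. A call with a gripper value outside its range is refused whole. The fingers move at their own pace and stop on an object; "newtons" is the grip in N (left out, the last holds). Time passes only in rows, so rows that do not move let the fingers close, or fill a call up. It gives the time, the measured TCP pose, the force and the opening at its end, in the units of the state.
- bot.get_obs(): the state, without advancing time (a new reading comes with each control period).
- vision.read_camera(name): name is "scene" or "top" or "wrist"; returns (picture, depth): 400x640x3 uint8, red, green, blue; 400x640 float32, m along the optical axis (not along the pixel's ray), 0 where there is no reading.
- vision.calibration(name): a dict with "fx", "fy", "cx", "cy" (pixels), "R" (3x3) and "t" (3): a world point X has camera coordinates R X + t; the wrist camera has in their place "hand_eye" (4x4, takes a point from camera to tool coordinates, whose origin is the TCP and whose axes are the flange's). Camera axes: x right, y down, z forward; pixel columns grow to the right and rows downward; lengths in m; the calibration is good to about 2 mm. The wrist camera is an equidistant fisheye: a pixel r from the principal point sees the ray r / f radians off the axis. A picture is of the moment at which its call begins: read the wrist's pose just before it. calibration takes no time and is no camera call.
- bot.hand_in(): hands the job in, once; it reports no verdict.
The state is a dict: "t": time; "q": joint angles; "joint_vel": joint speeds; "joint_torque": joint torques, N m; "eef_pos": TCP position; "tool_rot": TCP orientation; "contact_force": force on the tool from outside, world axes, zero at the start; "torque": the same for the moment, N m; "gripper_width": opening from 0.0 (shut) to 1.0 (fully open).
Only numpy, scipy, OpenCV 4.12 (cv2) and the standard library are available. Lean on these libraries where they do the work, as an engineer would, in place of code of your own. Each camera call takes 0.05 s, during which the arm holds its last target.

## Working session

There is one attempt and no reset: what is moved stays moved. The work goes in short steps, Python scripts to look and compute and a tool call to move; the robot and the scene stay as the last step left them, time stands still between calls to the robot, and variables do not carry over. Pictures are saved under pics/ and viewed, and the job is handed in when it is done.

Besides the shell and the picture viewer there is one more tool, called after "Request:" by a JSON object that holds its "fn" and its "kwargs". move_arm: Moves the arm, as the interface text tells. Its arguments: {"type":"object","properties":{"increments":{"type":"string"},"newtons":{"type":"number"}},"required":["increments"]}

```bash
ls; mkdir -p pics; python3 - <<'E'
from station import bot, vision
import cv2, numpy as np
o=bot.get_obs(); print(o)
for n in("scene","top"):
    im,d=vision.read_camera(n); cv2.imwrite(f"pics/{n}0.png",im[:,:,::-1]); np.savez(f"{n}0.npz",im=im,d=d)
    c=vision.calibration(n); print(n,c)
E
```

```text
pics
{'t': 0.0, 'q': array([ 1.133927  ,  0.47781108,  0.02235673,  1.55643278, -0.01151261,
        1.10924326, -0.08308696]), 'joint_vel': array([-0.00040106,  0.00011829, -0.0011757 , -0.00189974, -0.00052414,
       -0.00134015, -0.00126204]), 'joint_torque': array([-4.57132901e-04, -5.96451974e+01,  1.60766412e+00, -2.81197840e+01,
        1.24962896e-02,  9.34459706e-03, -4.86027986e-06]), 'eef_pos': array([ 0.21774219, -0.63831895,  0.23032654]), 'tool_rot': array([-8.58438321e-04,  9.86517700e-01,  1.63652217e-01, -2.07055738e-04]), 'contact_force': array([-1.09686217, -0.1160534 ,  0.42580331]), 'torque': array([-0.01745748, -0.00253613,  0.00787423]), 'gripper_width': 0.9943488156123532}
scene {'fx': 502.1728373199381, 'fy': 502.1728373199381, 'cx': 309.31023145098226, 'cy': 198.03766589718532, 'R': array([[ 0.2498824 ,  0.96823021,  0.0094365 ],
       [ 0.5753734 , -0.14064075, -0.80570815],
       [-0.77878382,  0.2067618 , -0.59223756]]), 't': array([-0.14276355, -0.17525898,  1.55212829])}
top {'fx': 426.32217948812655, 'fy': 426.32217948812655, 'cx': 321.1242433103314, 'cy': 202.28313213733315, 'R': array([[ 0.02551379, -0.99942332,  0.02240711],
       [-0.98813925, -0.02860828, -0.15087209],
       [ 0.15142611, -0.01829202, -0.98829931]]), 't': array([-0.03058406,  0.48426343,  0.92556095])}
```

View pics/scene0.png

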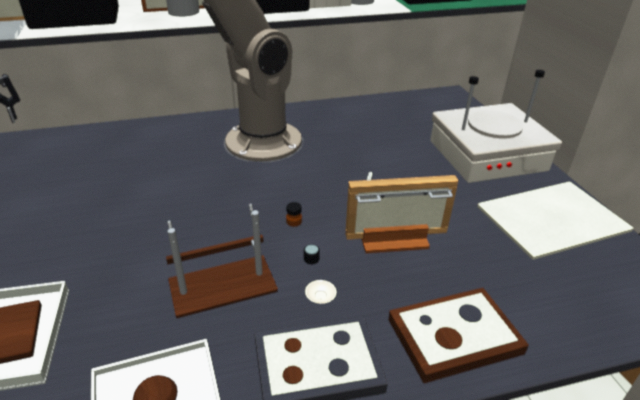

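View pics/top0.png

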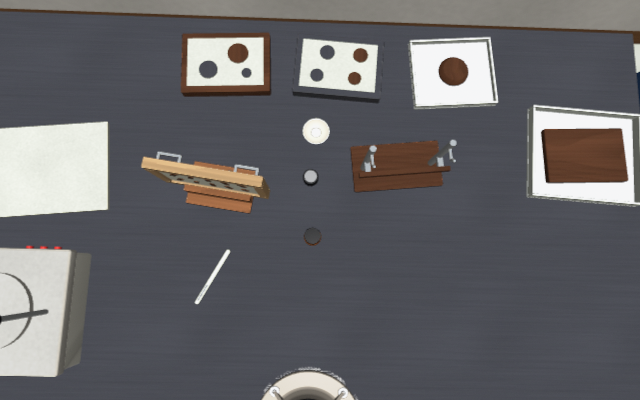

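```bash
cat > h.py <<'E'
import numpy as np, cv2
from station import bot, vision
def cloud(n,d,c=None):
    c=c or vision.calibration(n)
    v,u=np.mgrid[0:400,0:640]
    P=np.stack([(u-c['cx'])/c['fx']*d,(v-c['cy'])/c['fy']*d,d],-1)
    W=(P-c['t'])@c['R']
    W[d==0]=np.nan
    return W
def ray(n,u,v,z):
    c=vision.calibration(n); r=c['R'].T@np.array([(u-c['cx'])/c['fx'],(v-c['cy'])/c['fy'],1]); o=-c['R'].T@c['t']
    return o+r*(z-o[2])/r[2]
E
python3 - <<'E'
from h import *
np.set_printoptions(precision=4,suppress=True)
for n in("scene","top"):
    f=np.load(n+"0.npz"); W=cloud(n,f['d']); im=f['im']
    x,y,z=W[...,0],W[...,1],W[...,2]
    print(n,"table z",np.nanmedian(z[(x>.4)&(x<.8)&(abs(y)<.4)]))
    for name,y0,y1 in(("case",.03,.5),("stand",-.4,-.05)):
        m=(x>.35)&(x<.85)&(y>y0)&(y<y1)&(z>.03)&(z<.25)
        print(name,m.sum(),np.nanmin(W[m],0),np.nanmax(W[m],0), np.histogram(z[m],bins=np.arange(.03,.25,.01)))
    m=(x>.35)&(x<.85)&(y>.03)&(y<.5)&(z>.153)&(z<.175)
    P=W[m]; 
    (cx,cy),(w,h),a=cv2.minAreaRect((P[:,:2]*1000).astype(np.float32)); print("case top",m.sum(),np.median(P[:,2]),cx,cy,w,h,a)
    m=(x>.35)&(x<.85)&(y>-.4)&(y<-.05)&(z>.14)
    print("stand high",np.array(sorted(W[m].tolist(),key=lambda p:p[1]))[::max(1,m.sum()//25)])
im=np.load("top0.npz")['im']; cv2.imwrite("pics/tz.png",cv2.resize(im[110:230,130:470],None,fx=2.35,fy=2.35,interpolation=cv2.INTER_CUBIC)[:,:,::-1])
im=np.load("scene0.npz")['im']; cv2.imwrite("pics/sz.png",cv2.resize(im[160:320,150:470],None,fx=2.5,fy=2.5,interpolation=cv2.INTER_CUBIC)[:,:,::-1])
E
```

```text
scene table z 0.001895838377592547
case 10053 [0.3504 0.03   0.03  ] [0.85   0.4999 0.1661] (array([4527,  647,  362,  356,  361,  367,  400,  379,  342,  229,  543,
        434,  417,  689,    0,    0,    0,    0,    0,    0,    0]), array([0.03, 0.04, 0.05, 0.06, 0.07, 0.08, 0.09, 0.1 , 0.11, 0.12, 0.13,
       0.14, 0.15, 0.16, 0.17, 0.18, 0.19, 0.2 , 0.21, 0.22, 0.23, 0.24]))
stand 4639 [ 0.5379 -0.3603  0.03  ] [ 0.8499 -0.0501  0.1797] (array([3070,   52,   54,   49,  245,  562,   60,   53,   52,   56,   62,
         55,   63,   91,  115,    0,    0,    0,    0,    0,    0]), array([0.03, 0.04, 0.05, 0.06, 0.07, 0.08, 0.09, 0.1 , 0.11, 0.12, 0.13,
       0.14, 0.15, 0.16, 0.17, 0.18, 0.19, 0.2 , 0.21, 0.22, 0.23, 0.24]))
case top 977 0.16171713937555218 521.7274169921875 222.67483520507812 239.85781860351562 29.417282104492188 82.23382568359375
stand high [[ 0.5928 -0.2779  0.1716]
 [ 0.5965 -0.2769  0.1548]
 [ 0.5949 -0.276   0.1482]
 [ 0.5967 -0.2752  0.1546]
 [ 0.5629 -0.2745  0.1637]
 [ 0.5992 -0.2735  0.1662]
 [ 0.5977 -0.273   0.145 ]
 [ 0.5589 -0.2719  0.1674]
 [ 0.5996 
[... 1432 characters left out ...]
 0.5576 -0.2759  0.1601]
 [ 0.5921 -0.2752  0.1767]
 [ 0.5843 -0.2746  0.1536]
 [ 0.5755 -0.274   0.1548]
 [ 0.5691 -0.2737  0.1553]
 [ 0.5837 -0.2729  0.1772]
 [ 0.5657 -0.272   0.1602]
 [ 0.5958 -0.2711  0.1775]
 [ 0.5834 -0.2702  0.1413]
 [ 0.5851 -0.2687  0.1719]
 [ 0.5882 -0.2677  0.1751]
 [ 0.5865 -0.2671  0.1449]
 [ 0.5921 -0.2666  0.1401]
 [ 0.5751 -0.1203  0.1759]
 [ 0.5686 -0.1182  0.1771]
 [ 0.542  -0.1174  0.1701]
 [ 0.557  -0.1169  0.1589]
 [ 0.5785 -0.116   0.1777]
 [ 0.5375 -0.1152  0.1718]
 [ 0.5666 -0.1145  0.1616]
 [ 0.5601 -0.1135  0.1545]
 [ 0.5672 -0.1129  0.1437]
 [ 0.5672 -0.1117  0.1814]
 [ 0.5759 -0.11    0.1789]
 [ 0.5689 -0.1086  0.1748]
 [ 0.5754 -0.1077  0.1512]]
```

```bash
ls pics
```

```text
scene0.png
sz.png
top0.png
tz.png
```

```bash
python3 - <<'E'
from h import *
np.set_printoptions(precision=4,suppress=True)
for n in("scene","top"):
    f=np.load(n+"0.npz"); W=cloud(n,f['d'])
    x,y,z=W[...,0],W[...,1],W[...,2]
    # upright body
    for nm,a,b in(("-y",-.29,-.25),("+y",-.13,-.095)):
        m=(y>a)&(y<b)&(x>.53)&(x<.62)&(z>.10)&(z<.145); P=W[m]
        print(n,nm,"body",m.sum(),P.min(0),P.max(0),np.median(P,0))
        m=(y>a)&(y<b)&(x>.53)&(x<.62)&(z>.173); P=W[m]
        print("  top",m.sum(),P.min(0),P.max(0),P.mean(0))
        m=(y>a)&(y<b)&(x>.52)&(x<.62)&(z>.147)&(z<.172); P=W[m]
        print("  hook",m.sum(),np.array(sorted(P.tolist()))[:12])
    m=(x>.5)&(x<.7)&(y>-.32)&(y<-.07)&(z>.072)&(z<.092); P=W[m]
    for t in("bar",):
        q=P[P[:,2]>.083]; (cx,cy),(w,h),a=cv2.minAreaRect((q[:,:2]*1000).astype(np.float32)); print(t,len(q),cx,cy,w,h,a,np.median(q[:,2]))
    m=(x>.45)&(x<.75)&(y>-.34)&(y<-.05)&(z>.008)&(z<.018); P=W[m]
    (cx,cy),(w,h),a=cv2.minAreaRect((P[:,:2]*1000).astype(np.float32)); print("foot",m.sum(),cx,cy,w,h,a,P[:,2].mean())
E
```

```text
scene -y body 135 [ 0.5895 -0.2783  0.1001] [ 0.6004 -0.2643  0.1444] [ 0.5971 -0.2707  0.1225]
  top 46 [ 0.5577 -0.2773  0.1734] [ 0.6007 -0.2647  0.1797] [ 0.5915 -0.2714  0.1767]
  hook 99 [[ 0.5572 -0.2775  0.1671]
 [ 0.5573 -0.2732  0.1713]
 [ 0.5589 -0.2719  0.1674]
 [ 0.5592 -0.2741  0.1656]
 [ 0.5592 -0.2734  0.1704]
 [ 0.5597 -0.2777  0.1666]
 [ 0.5597 -0.2759  0.1663]
 [ 0.5598 -0.2751  0.1712]
 [ 0.5605 -0.2722  0.1662]
 [ 0.5606 -0.2754  0.1694]
 [ 0.5612 -0.2765  0.1627]
 [ 0.5619 -0.2742  0.1653]]
scene +y body 114 [ 0.5741 -0.119   0.1008] [ 0.5839 -0.106   0.1449] [ 0.5805 -0.1128  0.1233]
  top 38 [ 0.5432 -0.1185  0.1732] [ 0.5833 -0.1059  0.1794] [ 0.5753 -0.1127  0.177 ]
  hook 91 [[ 0.5379 -0.1139  0.1716]
 [ 0.5407 -0.1186  0.1695]
 [ 0.5416 -0.1128  0.1666]
 [ 0.5419 -0.1147  0.1697]
 [ 0.5426 -0.1168  0.1706]
 [ 0.543  -0.1133  0.1627]
 [ 0.5435 -0.1172  0.1663]
 [ 0.5439 -0.1132  0.1658]
 [ 0.5442 -0.1151  0.1689]
 [ 0.5444 -0.1153  0.1666]
 [ 0.5444 -0.1171  0.1695]
 [ 0.5453 -0.1137  0.1619]]
bar 462 568.8430786132812 -193.03915405273438 46.516937255859375
[... 753 characters left out ...]
  0.1441] [ 0.568  -0.1105  0.12  ]
  top 43 [ 0.539  -0.1203  0.1734] [ 0.5785 -0.1081  0.1827] [ 0.571  -0.114   0.1779]
  hook 62 [[ 0.536  -0.1175  0.1698]
 [ 0.5375 -0.1152  0.1718]
 [ 0.5382 -0.1195  0.1692]
 [ 0.5395 -0.1152  0.1719]
 [ 0.5414 -0.1155  0.1555]
 [ 0.542  -0.1174  0.1701]
 [ 0.5421 -0.1148  0.1608]
 [ 0.5424 -0.1157  0.168 ]
 [ 0.5426 -0.1197  0.168 ]
 [ 0.5435 -0.1144  0.1635]
 [ 0.5455 -0.1163  0.1638]
 [ 0.5458 -0.1184  0.163 ]]
bar 568 565.4833374023438 -195.1844482421875 40.13178634643555 199.87216186523438 6.224245548248291 0.08693610567465979
foot 3300 634.2498168945312 -198.39830017089844 227.9911651611328 287.8875427246094 1.398658037185669 0.012263780464924417
```

View pics/tz.png

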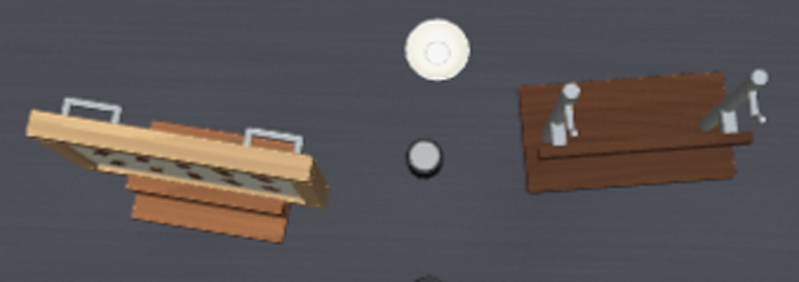

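View pics/sz.png

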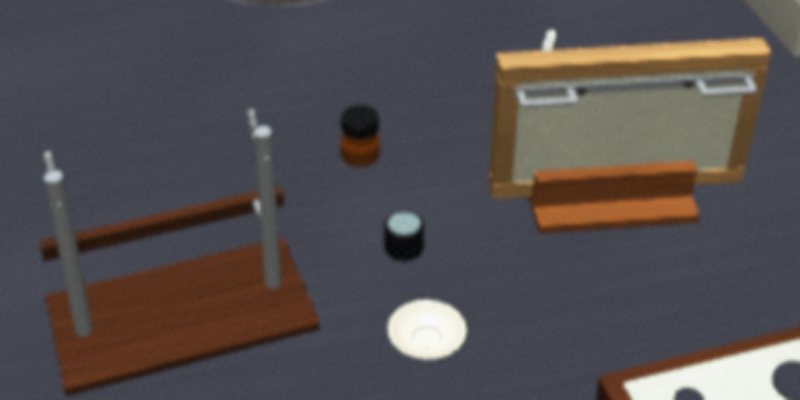

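```bash
python3 - <<'E'
from h import *
np.set_printoptions(precision=4,suppress=True)
psi=np.radians(6.1); R=np.array([[np.cos(psi),-np.sin(psi)],[np.sin(psi),np.cos(psi)]])
for n,L in(("top",[(571,91,130,110,2.35),(760,77,130,110,2.35),(573,134,130,110,2.35),(764,120,130,110,2.35)]),("scene",[(263,131,150,160,2.5),(54,176,150,160,2.5),(251,113,150,160,2.5),(48,155,150,160,2.5)])):
    p=[ray(n,u0+(u+.5)/s-.5,v0+(v+.5)/s-.5,z)[:2] for (u,v,u0,v0,s),z in zip(L,(.178,.178,.1705,.1705))]
    a,b,c,d=p; y=(a-b); print(n,p,"yaw",np.degrees(np.arctan2(-y[0],y[1])),np.hypot(*y), "mid",(a+b)/2,"tips local",R.T@(c-a),R.T@(d-b))
    f=np.load(n+"0.npz"); W=cloud(n,f['d']); z=W[...,2];P=W[(z>.072)&(z<.092)&(W[...,0]>.5)&(W[...,0]<.66)&(W[...,1]<-.08)&(W[...,1]>-.31)]
    mid=(a+b)/2; l=(P[:,:2]-mid)@R; print("bar local", np.percentile(l[:,0],[1,5,25,50,75,95,99]),np.percentile(l[:,1],[1,99]))
    # case points in case frame
    ps=np.radians(-7.9); Rc=np.array([[np.cos(ps),-np.sin(ps)],[np.sin(ps),np.cos(ps)]])
    m=(W[...,0]>.4)&(W[...,0]<.65)&(W[...,1]>.06)&(W[...,1]<.38)&(z>.159)&(z<.166)
    l=W[m][:,:2]@Rc; ctr=np.array([np.percentile(l[:,i],[1,99]).mean() for i in(0,1)]); print("case ctr",Rc@ctr, np.percentile(l[:,0],[1,99]),np.percentile(l[:,1],[1,99]))
    m=(W[...,0]>.4)&(W[...,0]<.65)&(W[...,1]>.06)&(W[...,1]<.38)&(z>.10)&(z<.15)
    l=W[m][:,:2]@Rc-ctr; q=l[:,0]>.02; print("loops local x",np.percentile(l[q,0],[5,50,95,99]),"z",np.percentile(W[m][q,2],[5,50,95]))
    s=q&(l[:,0]>.023); print("bar z",np.median(W[m][s,2]),np.median(l[s,0]))
E
```

```text
top [array([ 0.5734, -0.1135]), array([ 0.5906, -0.273 ]), array([ 0.5384, -0.1165]), array([ 0.5555, -0.2781])] yaw 6.175179726377412 0.16048636543695177 mid [ 0.582  -0.1932] tips local [-0.0351  0.0007] [-0.0355 -0.0014]
bar local [-0.0364 -0.0362 -0.0345 -0.0307 -0.0265 -0.0067 -0.0002] [-0.0974  0.0981]
case ctr [0.5199 0.2207] [0.4737 0.4955] [0.1728 0.4072]
loops local x [0.0216 0.0278 0.0316 0.0323] z [0.1347 0.1378 0.1405]
bar z 0.13792580700483065 0.028276828996691927
scene [array([ 0.5741, -0.1117]), array([ 0.5909, -0.2709]), array([ 0.5389, -0.116 ]), array([ 0.5549, -0.2753])] yaw 6.031502767531718 0.16007013612629978 mid [ 0.5825 -0.1913] tips local [-0.0354 -0.0005] [-0.0363 -0.0005]
bar local [-0.0359 -0.0339 -0.0281 -0.0259 -0.0243  0.0068  0.0085] [-0.0985  0.0974]
case ctr [0.523  0.2222] [0.4755 0.4995] [0.1748 0.4092]
loops local x [0.0222 0.0289 0.0325 0.0331] z [0.1341 0.1369 0.1396]
bar z 0.13687796129775945 0.029095334271981854
```

Request:
{"fn": "move_arm", "kwargs": {"increments": "1 39 31 12 0 0 0.138; 1 39 31 12 0 0 0.138; 1 39 31 12 0 0 0.138; 1 39 31 12 0 0 0.138; 1 39 31 12 0 0 0.138; 1 39 31 12 0 0 0.138; 1 16 43 0 0 0 0.138; 1 16 43 0 0 0 0.138", "newtons": 60}}

```text
t: 1.1
eef_pos: [0.4845, -0.3653, 0.3029]
tool_rot: [-0.0, 0.753, 0.658, -0.0]
contact_force: [-0.3, 0.1, 0.2]
gripper_width: 0.997
```

Request:
{"fn": "move_arm", "kwargs": {"increments": "1 16 43 0 0 0 0; 1 16 43 0 0 0 0; 1 16 43 0 0 0 0; 1 0 50 0 0 0 0; 1 0 50 0 0 0 0; 1 -5 50 0 0 0 0; 1 -10 50 0 0 0 0; 1 -10 50 0 0 0 0"}}

```text
t: 2.1
eef_pos: [0.5062, 0.0137, 0.303]
tool_rot: [-0.0, 0.754, 0.657, -0.0]
contact_force: [0.7, 0.4, -0.3]
gripper_width: 0.996
```

Request:
{"fn": "move_arm", "kwargs": {"increments": "1 3 42 0 0 0 0; 1 3 42 0 0 0 0; 1 3 42 0 0 0 0; 1 3 42 0 0 0 0; 1 2 40 -20 0 0 0; 1 0 0 -30 0 0 0; 1 0 0 -20 0 0 0; 1 0 0 0 0 0 0"}}

```text
t: 3.1
eef_pos: [0.5198, 0.2194, 0.2315]
tool_rot: [-0.001, 0.754, 0.657, -0.002]
contact_force: [0.2, 0.2, 0.5]
gripper_width: 1.001
```

```bash
python3 - <<'E'
from h import *
o=bot.get_obs(); print(o['eef_pos'],o['tool_rot'])
im,d=vision.read_camera("wrist"); cv2.imwrite("pics/w1.png",im[:,:,::-1]); np.savez("w1.npz",im=im,d=d,p=o['eef_pos'],r=o['tool_rot'])
print(vision.calibration("wrist"))
E
```

```text
[0.51982021 0.21940797 0.23149111] [-6.34065822e-04  7.54108247e-01  6.56746982e-01 -1.93693227e-03]
{'fx': 309.70691628693146, 'fy': 309.70691628693146, 'cx': 317.5282746396388, 'cy': 198.65030087033026, 'hand_eye': array([[ 5.86820749e-04, -9.60117567e-01, -2.79595981e-01,
         7.07661803e-02],
       [ 9.99999527e-01,  3.46658207e-04,  9.08410187e-04,
         6.22964670e-04],
       [-7.75256337e-04, -2.79596382e-01,  9.60117317e-01,
        -1.42633026e-01],
       [ 0.00000000e+00,  0.00000000e+00,  0.00000000e+00,
         1.00000000e+00]])}
```

View pics/w1.png

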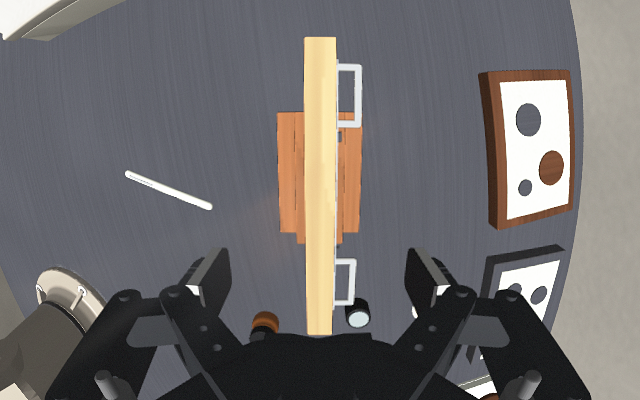

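Request:
{"fn": "move_arm", "kwargs": {"increments": "1 1 2 -22 0 0 0; 1 0 0 -22 0 0 0; 1 0 0 -22 0 0 0; 1 0 0 -20 0 0 0; 1 0 0 -15 0 0 0; 1 0 0 0 0 0 0; 0 0 0 0 0 0 0; 0 0 0 0 0 0 0", "newtons": 60}}

```text
t: 4.15
eef_pos: [0.5225, 0.2225, 0.1331]
tool_rot: [0.0, 0.754, 0.657, 0.001]
contact_force: [0.1, -0.6, 0.5]
gripper_width: 0.604
```

Request:
{"fn": "move_arm", "kwargs": {"increments": "0 0 0 0 0 0 0; 0 0 0 0 0 0 0; 0 0 0 0 0 0 0; 0 0 0 0 0 0 0; 0 0 0 2 0 0 0; 0 0 0 4 0 0 0; 0 0 0 4 0 0 0; 0 0 0 0 0 0 0"}}

```text
t: 5.15
eef_pos: [0.5221, 0.2222, 0.1425]
tool_rot: [0.0, 0.754, 0.657, 0.0]
contact_force: [-0.7, 0.1, -4.4]
gripper_width: 0.249
```

Request:
{"fn": "move_arm", "kwargs": {"increments": "0 0 0 12 0 0 0; 0 0 0 20 0 0 0; 0 0 0 25 0 0 0; 0 0 0 28 0 0 0; 0 0 0 28 0 0 0; 0 0 -10 28 0 0 0; 0 0 -25 25 0 0 0; 0 1 -38 14 0 0 0"}}

```text
t: 6.15
eef_pos: [0.523, 0.1504, 0.3255]
tool_rot: [0.001, 0.753, 0.658, 0.002]
contact_force: [1.0, -0.2, -4.5]
gripper_width: 0.248
```

Request:
{"fn": "move_arm", "kwargs": {"increments": "0 1 -40 0 0 0 0.03; 0 1 -40 0 0 0 0.04; 0 1 -40 0 0 0 0.04; 0 1 -40 0 0 0 0.04; 0 1 -40 0 0 0 0.04; 0 1 -40 0 0 0 0.04; 0 1 -40 0 0 0 0.014; 0 1 -30 0 0 0 0"}}

```text
t: 7.15
eef_pos: [0.5308, -0.1626, 0.3239]
tool_rot: [0.001, 0.669, 0.743, 0.0]
contact_force: [-0.4, 0.7, -3.8]
gripper_width: 0.245
```

Request:
{"fn": "move_arm", "kwargs": {"increments": "0 1 -20 0 0 0 0; 0 0 -11 0 0 0 0; 0 0 0 -10 0 0 0; 0 0 0 -15 0 0 0; 0 0 0 -15 0 0 0; 0 0 0 -10 0 0 0; 0 0 0 -5 0 0 0; 0 0 0 0 0 0 0"}}

```text
t: 8.15
eef_pos: [0.5319, -0.1918, 0.267]
tool_rot: [-0.0, 0.669, 0.744, -0.0]
contact_force: [-0.1, -0.2, -4.1]
gripper_width: 0.246
```

```bash
python3 - <<'E'
from h import *
o=bot.get_obs(); print(o['eef_pos'],o['tool_rot'],o['contact_force'])
for n in("scene","top"):
    im,d=vision.read_camera(n); np.savez(f"{n}1.npz",im=im,d=d)
    im=im[140:300,130:370] if n=="scene" else im[110:220,310:510]
    cv2.imwrite(f"pics/{n}1.png",cv2.resize(im,None,fx=3.3,fy=3.3,interpolation=cv2.INTER_CUBIC)[:,:,::-1])
E
```

```text
[ 0.5319007  -0.19175102  0.26701551] [-2.53180276e-04  6.68617695e-01  7.43606288e-01 -5.85906684e-05] [-0.10025003 -0.21540242 -4.09988701]
```

View pics/scene1.png

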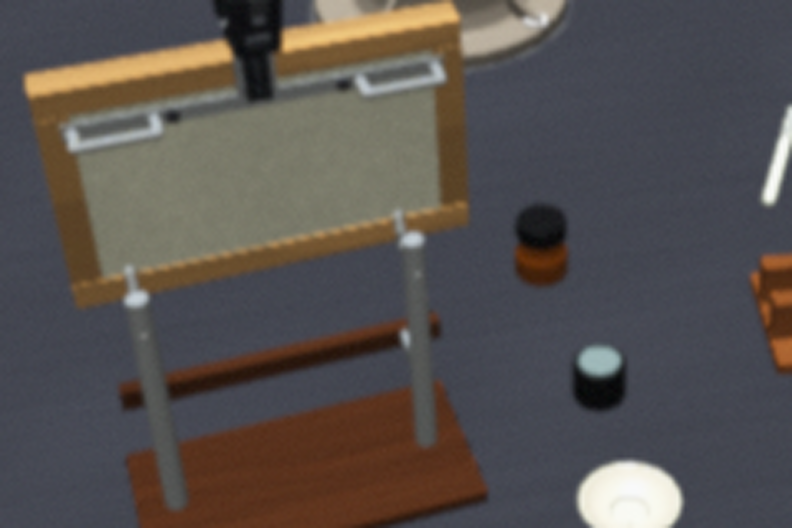

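View pics/top1.png

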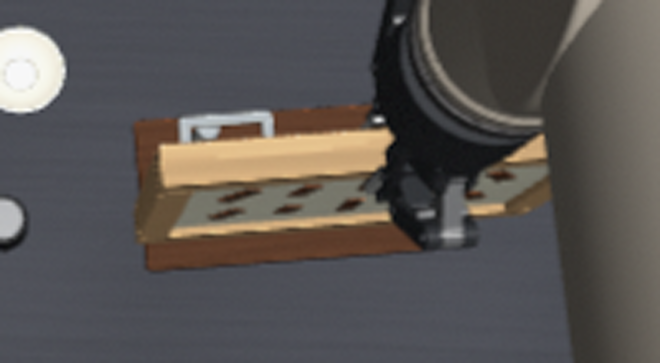

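```bash
python3 - <<'E'
from h import *
np.set_printoptions(precision=4,suppress=True)
psi=np.radians(6.1); R=np.array([[np.cos(psi),-np.sin(psi)],[np.sin(psi),np.cos(psi)]]); S=np.array([.5822,-.192])
for n in("scene","top"):
    f=np.load(n+"1.npz"); W=cloud(n,f['d']); L=W.copy(); L[...,:2]=(W[...,:2]-S)@R
    L=L[np.isfinite(L[...,2])]
    x,y,z=L.T
    m=(abs(y)<.13)&(x>-.09)&(x<.0)&(z>.2)&(z<.31)
    t=m&(z>.291)&(z<.302)&((y>.03)|(y<-.03)); P=L[t]
    print(n,"top edge",t.sum(),np.percentile(P[:,0],[2,98]),np.percentile(P[:,1],[1,99]),"z",np.median(P[:,2]))
    for a,b in((.055,.1),(-.1,-.055)):
        s=t&(y>a)&(y<b); print("  z side",np.median(z[s]),np.percentile(x[s],[2,50,98]))
    for a,b in((.05,.11),(-.11,-.05)):
        s=m&(y>a-.005)&(y<b+.01)&(z>.255)&(z<.29)&(x>-.03)
        if s.sum()>3: print("  loop",s.sum(),"x",np.percentile(x[s],[5,50,95]),"y",np.percentile(y[s],[2,98]),"z",np.median(z[s]))
    s=m&(z<.25)&(z>.16)&(x>-.06)&(abs(y)<.1); print("  back x",np.percentile(x[s],[10,50,90]),s.sum())
    for a,b in((.075,.085),(-.085,-.075)):
        s=(abs(y-(a+b)/2)<.012)&(z>.1)&(z<.14)&(x>-.02)&(x<.02); print("  upright x",np.percentile(x[s],[5,50,95]),"y",np.percentile(y[s],[5,95]))
E
```

```text
scene top edge 847 [-0.0596 -0.0362] [-0.1115  0.1243] z 0.2961598583755166
  z side 0.29613902631491074 [-0.0596 -0.0439 -0.0365]
  z side 0.2960015178192169 [-0.0595 -0.044  -0.0368]
  loop 97 x [-0.027  -0.0192 -0.0164] y [0.0627 0.1096] z 0.27122821956370724
  loop 108 x [-0.0248 -0.0189 -0.0159] y [-0.0973 -0.0493] z 0.27108739833394496
  back x [-0.0417 -0.0398 -0.038 ] 2294
  upright x [0.0039 0.007  0.0092] y [0.0732 0.0851]
  upright x [0.002  0.0065 0.0089] y [-0.0863 -0.0737]
top top edge 812 [-0.0618 -0.0404] [-0.0702  0.1246] z 0.29686862877609976
  z side 0.2968824552080485 [-0.0617 -0.0516 -0.0403]
  z side 0.2966173509147729 [-0.0618 -0.0584 -0.0502]
  loop 114 x [-0.0284 -0.0231 -0.0196] y [0.0615 0.1088] z 0.27183168453581075
  back x [-0.0585 -0.057  -0.0565] 435Traceback (most recent call last):
  File "<stdin>", line 18, in <module>
    return _quantile_unchecked(
        a, q, axis, out, overwrite_input, method, keepdims, weights)
    return _ureduce(a,
                    func=_quantile_ureduce_func,
    ...<5 lines>...
                    overwrite_input=overwrite_input,
                    method=method)
    r = func(a, **kwargs)
    result = _quantile(arr,
                       quantiles=q,
    ...<2 lines>...
                       out=out,
                       weights=wgt)
    slices_having_nans = np.isnan(arr[-1, ...])
                                  ~~~^^^^^^^^^
IndexError: index -1 is out of bounds for axis 0 with size 0
```

Request:
{"fn": "move_arm", "kwargs": {"increments": "0 0 -3 0 0 0 0; 0 0 -3 0 0 0 0; 0 0 0 -10 0 0 0; 0 0 0 -15 0 0 0; 0 0 0 -15 0 0 0; 0 0 0 -15 0 0 0; 0 0 0 -12 0 0 0; 0 0 0 -6 0 0 0"}}

```text
t: 9.25
eef_pos: [0.5316, -0.1977, 0.1932]
tool_rot: [-0.001, 0.669, 0.744, -0.0]
contact_force: [0.1, -0.1, -3.8]
gripper_width: 0.246
```

```bash
cat > look.py <<'E'
from h import *
import sys
np.set_printoptions(precision=4,suppress=True)
k=sys.argv[1]
o=bot.get_obs(); print(o['t'],o['eef_pos'],o['tool_rot'],o['contact_force'],o['torque'])
psi=np.radians(6.1); R=np.array([[np.cos(psi),-np.sin(psi)],[np.sin(psi),np.cos(psi)]]); S=np.array([.5822,-.192])
zt=o['eef_pos'][2]+.0295
im,d=vision.read_camera("scene"); np.savez(f"scene{k}.npz",im=im,d=d)
cv2.imwrite(f"pics/scene{k}.png",cv2.resize(im[160:310,140:310],None,fx=4,fy=4,interpolation=cv2.INTER_CUBIC)[:,:,::-1])
W=cloud("scene",d); L=W.copy(); L[...,:2]=(W[...,:2]-S)@R; L=L[np.isfinite(L[...,2])]; x,y,z=L.T
print("tcp local",(o['eef_pos'][:2]-S)@R)
m=(abs(y)<.14)&(x>-.09)&(x<-.0)
for a,b in((.04,.12),(-.12,-.04)):
    s=m&(abs(z-zt)<.006)&(y>a)&(y<b); print("top z",np.median(z[s]),"x",np.percentile(x[s],[2,98]))
    s=m&(y>a)&(y<b)&(abs(z-zt+.025)<.012)&(x>-.032); print(" loop x",np.percentile(x[s],[5,50,95]),"y",np.percentile(y[s],[2,98]),"z",np.median(z[s]),s.sum())
s=m&(abs(y)<.055)&(z<zt-.045)&(z>zt-.125)&(x>-.06)&(x<-.03)
p=np.polyfit(z[s]-zt+.08,x[s],1); print("glass back x",p[1],"pitch deg",np.degrees(p[0]),"yaw",np.degrees(np.polyfit(y[s],x[s],1)[0]))
E
python3 look.py 2
```

```text
9.25 [ 0.5316 -0.1977  0.1932] [-0.0006  0.6686  0.7436 -0.0002] [ 0.1285 -0.1227 -3.8427] [-0.0854  0.0243 -0.027 ]
tcp local [-0.0509 -0.0003]
top z 0.22252090035165328 x [-0.0601 -0.0372]
 loop x [-0.03   -0.02   -0.0169] y [0.0562 0.1039] z 0.19758251517744344 95
top z 0.22238501757404114 x [-0.0604 -0.0376]
 loop x [-0.0311 -0.0201 -0.0175] y [-0.1035 -0.0477] z 0.19725126665198042 111
glass back x -0.04089213526555544 pitch deg 0.28114139520659154 yaw 0.03915340896357247
```

View pics/scene2.png

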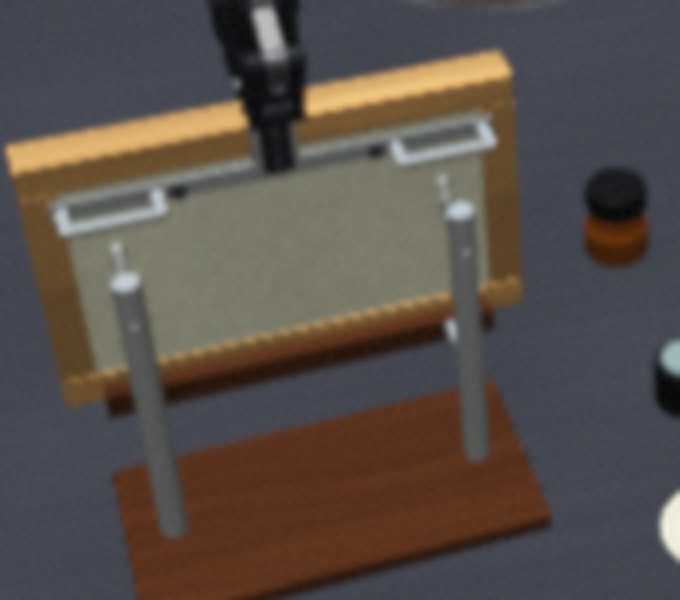

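Request:
{"fn": "move_arm", "kwargs": {"increments": "0 0 0 -3 0 0 0; 0 0 0 -4 0 0 0; 0 0 0 -4 0 0 0; 0 0 0 -3 0 0 0; 0 0 0 -2 0 0 0; 0 0 0 -1 0 0 0; 0 0 0 0 0 0 0; 0 0 0 0 0 0 0"}}

```text
t: 10.3
eef_pos: [0.5321, -0.1979, 0.1774]
tool_rot: [0.0, 0.669, 0.744, 0.0]
contact_force: [-0.4, 0.1, -3.7]
gripper_width: 0.249
```

Request:
{"fn": "move_arm", "kwargs": {"increments": "0 0 0 -0.5 0 0 0; 0 0 0 -0.5 0 0 0; 0 0 0 -0.5 0 0 0; 0 0 0 -0.5 0 0 0; 0 0 0 -0.5 0 0 0; 0 0 0 -0.5 0 0 0; 0 0 0 0 0 0 0; 0 0 0 0 0 0 0"}}

```text
t: 11.3
eef_pos: [0.532, -0.1979, 0.1743]
tool_rot: [0.0, 0.669, 0.744, 0.0]
contact_force: [-0.4, 0.3, -3.4]
gripper_width: 0.245
```

Request:
{"fn": "move_arm", "kwargs": {"increments": "0 0 0 -0.5 0 0 0; 0 0 0 -0.5 0 0 0; 0 0 0 -0.5 0 0 0; 0 0 0 -0.5 0 0 0; 0 0 0 -0.5 0 0 0; 0 0 0 -0.5 0 0 0; 0 0 0 0 0 0 0; 0 0 0 0 0 0 0"}}

```text
t: 12.3
eef_pos: [0.532, -0.1979, 0.1713]
tool_rot: [0.0, 0.669, 0.744, 0.0]
contact_force: [0.4, 0.5, -4.1]
gripper_width: 0.247
```

```bash
python3 look.py 3
```

```text
12.3 [ 0.532  -0.1979  0.1713] [0.     0.6686 0.7436 0.    ] [ 0.3865  0.4741 -4.1149] [ 0.0081 -0.0086  0.0501]
tcp local [-0.0506 -0.0005]
top z 0.2005356135108587 x [-0.0598 -0.0367]
 loop x [-0.0306 -0.02   -0.0156] y [0.0554 0.1032] z 0.17583349504240134 105
top z 0.20041337376261756 x [-0.0597 -0.037 ]
 loop x [-0.0296 -0.0193 -0.0044] y [-0.1034 -0.0547] z 0.17564968945513126 112
glass back x -0.040173353873401596 pitch deg -1.324093962298877 yaw 0.014602228457023891
```

View pics/scene3.png

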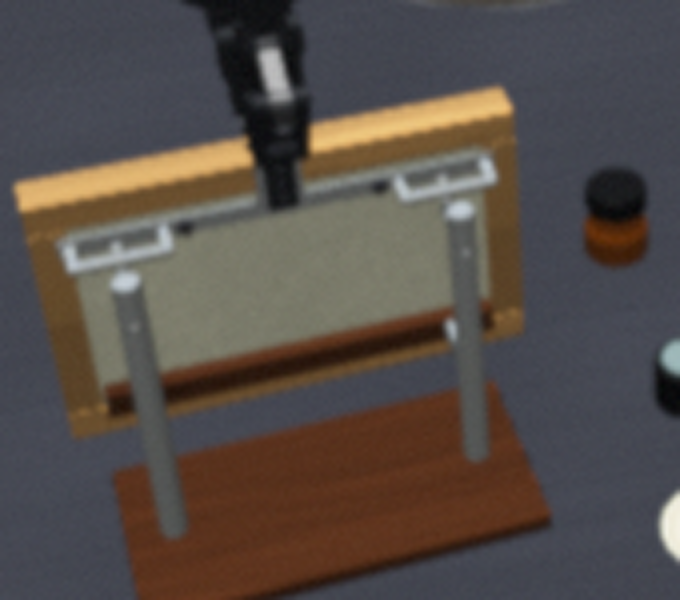

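Request:
{"fn": "move_arm", "kwargs": {"increments": "0 0 0 -0.7 0 0 0; 0 0 0 -0.7 0 0 0; 0 0 0 -0.7 0 0 0; 0 0 0 -0.7 0 0 0; 0 0 0 -0.7 0 0 0; 0 0 0 -0.7 0 0 0; 0 0 0 -0.3 0 0 0; 0 0 0 0 0 0 0"}}

```text
t: 13.35
eef_pos: [0.532, -0.1979, 0.1668]
tool_rot: [-0.0, 0.669, 0.744, -0.0]
contact_force: [0.1, 0.2, -3.8]
gripper_width: 0.25
```

Request:
{"fn": "move_arm", "kwargs": {"increments": "0 0 0 -0.6 0 0 0; 0 0 0 -0.6 0 0 0; 0 0 0 -0.6 0 0 0; 0 0 0 -0.6 0 0 0; 0 0 0 -0.6 0 0 0; 0 0 0 0 0 0 0; 0 0 0 0 0 0 0; 0 0 0 0 0 0 0"}}

```text
t: 14.35
eef_pos: [0.532, -0.1979, 0.1638]
tool_rot: [0.0, 0.669, 0.744, 0.0]
contact_force: [-0.6, -0.6, -4.6]
gripper_width: 0.247
```

Request:
{"fn": "move_arm", "kwargs": {"increments": "0 0 0 -0.5 0 0 0; 0 0 0 -0.5 0 0 0; 0 0 0 -0.5 0 0 0; 0 0 0 -0.5 0 0 0; 0 0 0 -0.5 0 0 0; 0 0 0 0 0 0 0; 0 0 0 0 0 0 0; 0 0 0 0 0 0 0"}}

```text
t: 15.35
eef_pos: [0.532, -0.1979, 0.1613]
tool_rot: [0.0, 0.669, 0.744, 0.0]
contact_force: [-0.5, 0.0, -4.4]
gripper_width: 0.245
```

Request:
{"fn": "move_arm", "kwargs": {"increments": "0 0 0 -0.3 0 0 0; 0 0 0 -0.3 0 0 0; 0 0 0 -0.3 0 0 0; 0 0 0 -0.3 0 0 0; 0 0 0 -0.3 0 0 0; 0 0 0 0 0 0 0; 0 0 0 0 0 0 0; 0 0 0 0 0 0 0"}}

```text
t: 16.35
eef_pos: [0.532, -0.1979, 0.1598]
tool_rot: [0.0, 0.669, 0.744, 0.0]
contact_force: [0.3, 0.0, -4.3]
gripper_width: 0.249
```

Request:
{"fn": "move_arm", "kwargs": {"increments": "0 0 0 -0.25 0 0 0; 0 0 0 -0.25 0 0 0; 0 0 0 -0.25 0 0 0; 0 0 0 -0.25 0 0 0; 0 0 0 0 0 0 0; 0 0 0 0 0 0 0; 0 0 0 0 0 0 0; 0 0 0 0 0 0 0"}}

```text
t: 17.35
eef_pos: [0.532, -0.1978, 0.1588]
tool_rot: [0.0, 0.669, 0.744, 0.0]
contact_force: [0.4, -0.1, -3.4]
gripper_width: 0.249
```

Request:
{"fn": "move_arm", "kwargs": {"increments": "0 0 0 -0.2 0 0 0; 0 0 0 -0.2 0 0 0; 0 0 0 -0.2 0 0 0; 0 0 0 -0.2 0 0 0; 0 0 0 0 0 0 0; 0 0 0 0 0 0 0; 0 0 0 0 0 0 0; 0 0 0 0 0 0 0"}}

```text
t: 18.35
eef_pos: [0.532, -0.1979, 0.158]
tool_rot: [-0.0, 0.669, 0.744, 0.0]
contact_force: [0.1, -0.5, -4.2]
gripper_width: 0.25
```

```bash
python3 look.py 4
```

```text
18.35 [ 0.532  -0.1979  0.158 ] [-0.      0.6687  0.7436  0.    ] [ 0.1386 -0.4645 -4.1886] [0.0193 0.0175 0.0554]
tcp local [-0.0506 -0.0005]
top z 0.18716539281803726 x [-0.0604 -0.0369]
 loop x [-0.0308 -0.0213 -0.0173] y [0.0556 0.1033] z 0.16268511640492855 89
top z 0.18717421721957 x [-0.0605 -0.0373]
 loop x [-0.0306 -0.0211 -0.0173] y [-0.1033 -0.0551] z 0.16270543801905335 100
glass back x -0.03982692426487861 pitch deg -1.7646184481167961 yaw -0.02357553738177792
```

Request:
{"fn": "move_arm", "kwargs": {"increments": "0 0 0 -0.2 0 0 0; 0 0 0 0 0 0 0; 0 0 0 -0.2 0 0 0; 0 0 0 0 0 0 0; 0 0 0 -0.2 0 0 0; 0 0 0 0 0 0 0; 0 0 0 0 0 0 0; 0 0 0 0 0 0 0"}}

```text
t: 19.4
eef_pos: [0.5321, -0.1979, 0.1576]
tool_rot: [0.0, 0.669, 0.744, 0.0]
contact_force: [-1.3, 0.2, 0.4]
gripper_width: 0.249
```

Request:
{"fn": "move_arm", "kwargs": {"increments": "0 0 0 -0.2 0 0 0; 0 0 0 0 0 0 0; 0 0 0 -0.2 0 0 0; 0 0 0 0 0 0 0; 0 0 0 -0.2 0 0 0; 0 0 0 0 0 0 0; 0 0 0 0 0 0 0; 0 0 0 0 0 0 0"}}

```text
t: 20.4
eef_pos: [0.5321, -0.1979, 0.1573]
tool_rot: [0.0, 0.669, 0.744, 0.0]
contact_force: [-3.8, 0.9, 5.8]
gripper_width: 0.248
```

```bash
python3 look.py 5
```

```text
20.4 [ 0.5321 -0.1979  0.1573] [0.0002 0.6687 0.7436 0.    ] [-3.757   0.9274  5.8262] [0.1487 0.5705 0.0113]
tcp local [-0.0504 -0.0005]
top z 0.18633041189442867 x [-0.0604 -0.0365]
 loop x [-0.0312 -0.0216 -0.0165] y [0.0561 0.1034] z 0.16242932437591337 91
top z 0.18649874707883726 x [-0.0602 -0.0374]
 loop x [-0.0312 -0.0209 -0.0165] y [-0.1036 -0.0548] z 0.16232431713480727 104
glass back x -0.03967550893032067 pitch deg -2.11570618326701 yaw -0.03533926985355553
```

View pics/scene5.png

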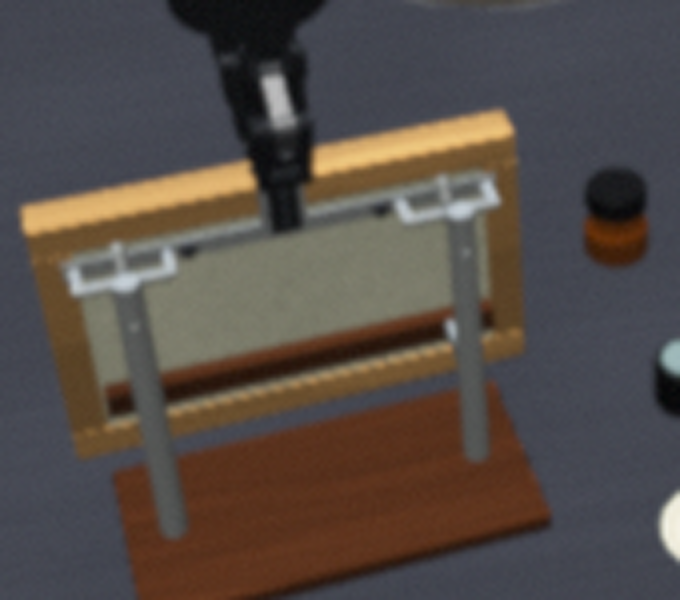

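Request:
{"fn": "move_arm", "kwargs": {"increments": "0 0 0 -0.2 0 0 0; 0 0 0 -0.2 0 0 0; 0 0 0 0 0 0 0; 0 0 0 0 0 0 0; 0 0 0 0 0 0 0; 0 0 0 0 0 0 0; 0 0 0 0 0 0 0; 0 0 0 0 0 0 0"}}

```text
t: 21.45
eef_pos: [0.5321, -0.1979, 0.1572]
tool_rot: [0.0, 0.669, 0.744, 0.0]
contact_force: [-3.9, 1.1, 8.4]
gripper_width: 0.246
```

```bash
python3 look.py 6
```

```text
21.45 [ 0.5321 -0.1979  0.1572] [0.0003 0.6687 0.7435 0.    ] [-3.8505  1.133   8.3649] [0.1859 0.7496 0.0624]
tcp local [-0.0504 -0.0006]
top z 0.18635289013610487 x [-0.0603 -0.0371]
 loop x [-0.0309 -0.0206 -0.0171] y [0.0566 0.1037] z 0.16192683208283143 86
top z 0.18647410899557929 x [-0.0601 -0.0369]
 loop x [-0.0312 -0.021  -0.0167] y [-0.1033 -0.0545] z 0.1620741437751842 98
glass back x -0.039580411701057895 pitch deg -1.8455993863295803 yaw 0.05444603085561365
```

Request:
{"fn": "move_arm", "kwargs": {"increments": "0 0 0 -0.2 0 0 0; 0 0 0 0 0 0 0; 0 0 0 0 0 0 0; 0 0 0 0 0 0 0; 0 0 0 0 0 0 0; 0 0 0 0 0 0 0; 0 0 0 0 0 0 0; 0 0 0 0 0 0 0"}}

```text
t: 22.5
eef_pos: [0.5321, -0.1979, 0.1572]
tool_rot: [0.0, 0.669, 0.744, 0.0]
contact_force: [-4.9, 1.4, 10.3]
gripper_width: 0.248
```

```bash
python3 look.py 7
```

```text
22.5 [ 0.5321 -0.1979  0.1572] [0.0004 0.6687 0.7435 0.    ] [-4.8588  1.3589 10.31  ] [ 0.2789  0.829  -0.0244]
tcp local [-0.0504 -0.0006]
top z 0.18614284836092992 x [-0.0599 -0.0369]
 loop x [-0.031  -0.0217 -0.0166] y [0.0549 0.1041] z 0.16223064840565185 91
top z 0.18630635196779538 x [-0.06   -0.0374]
 loop x [-0.0306 -0.0207 -0.017 ] y [-0.1033 -0.0551] z 0.16205967370406207 99
glass back x -0.0396274277809163 pitch deg -1.8598930114629324 yaw 0.010311278877243238
```

Request:
{"fn": "move_arm", "kwargs": {"increments": "0 0 0 0.3 0 0 0; 0 0 0 0.3 0 0 0; 0 0 0 0.3 0 0 0; 0 0 0 0.2 0 0 0; 0 0 0 0 0 0 0; 0 0 0 0 0 0 0; 0 0 0 0 0 0 0; 0 0 0 0 0 0 0"}}

```text
t: 23.55
eef_pos: [0.5321, -0.1979, 0.1574]
tool_rot: [0.0, 0.669, 0.744, 0.0]
contact_force: [-2.2, 1.2, 4.4]
gripper_width: 0.247
```

```bash
python3 look.py 8
```

```text
23.55 [ 0.5321 -0.1979  0.1574] [0.0001 0.6687 0.7436 0.    ] [-2.2163  1.2074  4.4102] [0.0695 0.2788 0.0214]
tcp local [-0.0505 -0.0005]
top z 0.18659230158516382 x [-0.0606 -0.0365]
 loop x [-0.0305 -0.0211 -0.017 ] y [0.0559 0.1034] z 0.1622507215102163 88
top z 0.18662980905202173 x [-0.0596 -0.0373]
 loop x [-0.0314 -0.0207 -0.0167] y [-0.1033 -0.0552] z 0.162328460118762 99
glass back x -0.03976931398972861 pitch deg -1.8263043189166066 yaw -0.005767225792386685
```

Request:
{"fn": "move_arm", "kwargs": {"increments": "0 0 0 0.3 0 0 0; 0 0 0 0.2 0 0 0; 0 0 0 0 0 0 0; 0 0 0 0 0 0 0; 0 0 0 0 0 0 0; 0.3 0 0 0 0 0 0; 0.32 0 0 0 0 0 0; 0.35 0 0 0 0 0 0"}}

```text
t: 24.6
eef_pos: [0.5322, -0.1978, 0.1579]
tool_rot: [0.0, 0.669, 0.744, 0.0]
contact_force: [0.1, 0.3, -0.3]
gripper_width: 0.349
```

```bash
python3 look.py 9
```

```text
24.6 [ 0.5322 -0.1978  0.1579] [0.0002 0.6687 0.7436 0.0002] [ 0.1191  0.2807 -0.2556] [-0.0153 -0.0808  0.0064]
tcp local [-0.0504 -0.0005]
top z 0.18482584243488065 x [-0.0631 -0.0401]
 loop x [-0.0309 -0.0226 -0.0185] y [0.0562 0.1045] z 0.16235556385024827 88
top z 0.18497040322551417 x [-0.0629 -0.0399]
 loop x [-0.0296 -0.0222 -0.0188] y [-0.103  -0.0551] z 0.1625246968613168 91
glass back x -0.037942154330166296 pitch deg -4.863321545958836 yaw -0.022530053745818398
```

View pics/scene9.png

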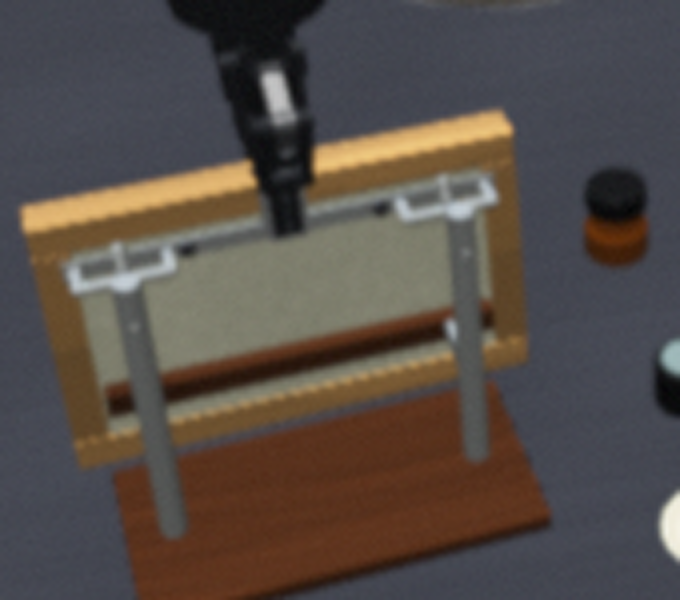

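Released, the case has leaned about 3° onto the rest bar. Both loops sit on the hooks (zoomed pixels ≈(120,262) and (447,190)) and the case is level. Next I open fully and rise straight up.

Request:
{"fn": "move_arm", "kwargs": {"increments": "0.45 0 0 0 0 0 0; 0.6 0 0 0 0 0 0; 0.75 0 0 0 0 0 0; 0.8 0 0 0 0 0 0; 0.8 0 0 0 0 0 0; 0.8 0 0 3 0 0 0; 0.8 0 0 8 0 0 0; 0.8 0 0 12 0 0 0"}}

```text
t: 25.65
eef_pos: [0.5319, -0.1978, 0.1815]
tool_rot: [-0.0, 0.669, 0.744, -0.0]
contact_force: [-0.1, -0.1, -0.2]
gripper_width: 0.799
```

Request:
{"fn": "move_arm", "kwargs": {"increments": "0.8 0 0 15 0 0 0; 0.8 0 0 20 0 0 0; 0.8 0 0 25 0 0 0; 0.8 0 0 25 0 0 0; 0.8 0 0 25 0 0 0; 0.8 0 0 15 0 0 0; 0.8 0 0 0 0 0 0; 0.8 0 0 0 0 0 0"}}

```text
t: 26.65
eef_pos: [0.5314, -0.1978, 0.3049]
tool_rot: [-0.001, 0.669, 0.744, -0.0]
contact_force: [-0.9, -0.1, -0.4]
gripper_width: 0.799
```

```bash
python3 - <<'E'
from h import *
o=bot.get_obs(); print(o['t'],o['eef_pos'],o['contact_force'])
f=[vision.read_camera(n) for n in("scene","top")]
cv2.imwrite("pics/fs.png",cv2.resize(f[0][0][150:320,130:390],None,fx=3,fy=3,interpolation=cv2.INTER_CUBIC)[:,:,::-1])
cv2.imwrite("pics/ft.png",f[1][0][:,:,::-1])
psi=np.radians(6.1); R=np.array([[np.cos(psi),-np.sin(psi)],[np.sin(psi),np.cos(psi)]]); S=np.array([.5822,-.192])
for (im,d),n in zip(f,("scene","top")):
    W=cloud(n,d); L=W.copy(); L[...,:2]=(W[...,:2]-S)@R; L=L[np.isfinite(L[...,2])]; x,y,z=L.T
    m=(abs(y)<.14)&(x>-.09)&(x<-.0)&(z>.178)&(z<.2); print(n,[np.median(z[m&(y>a)&(y<b)]) for a,b in((-.12,-.04),(-.03,.03),(.04,.12))],np.percentile(y[m],[1,99]),np.percentile(x[m],[2,98]))
E
```

```text
26.65 [ 0.53143061 -0.1977535   0.30492482] [-0.87594141 -0.06793276 -0.36793062]
scene [np.float64(0.18469198219605013), np.float64(0.18457915082310664), np.float64(0.18468018485554138)] [-0.11711694  0.11702627] [-0.06313836 -0.0395191 ]
top [np.float64(0.18485740456286215), np.float64(0.18498302010750398), np.float64(0.18481095090084254)] [-0.1190435   0.11744468] [-0.06555203 -0.04411587]
```

View pics/fs.png

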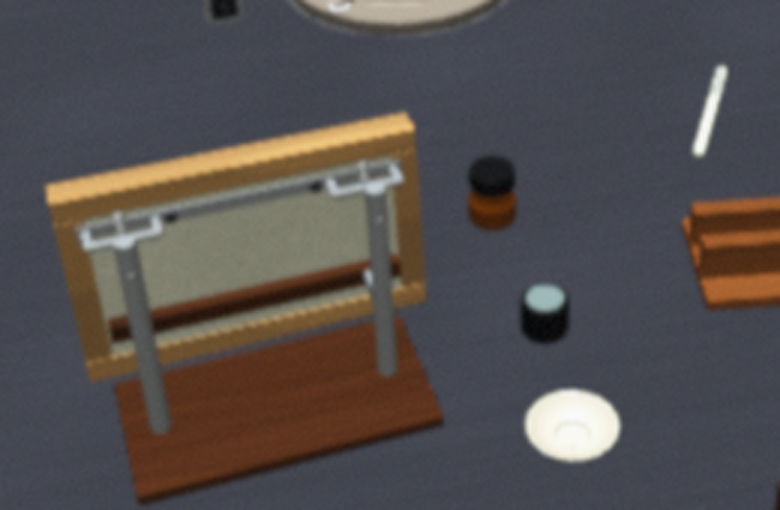

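View pics/ft.png

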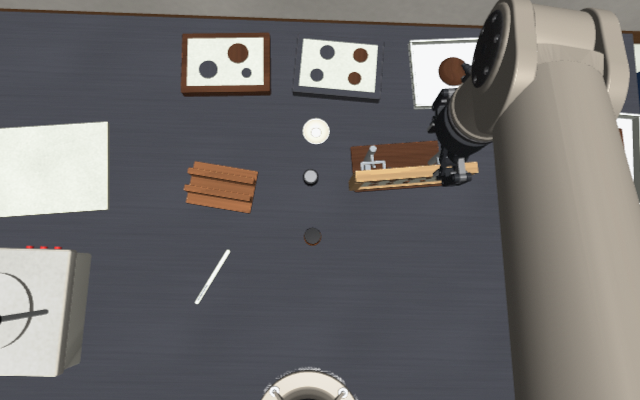

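```bash
python3 -c "
from station import bot
print(bot.hand_in())"
```

```text
the job is handed in; nothing more can be done
None
```

The case is hanging on the stand with one loop on each hook, and the job is handed in, at about 27 s of the 53 s allowed.

- **Move:** I gripped the case at the middle of its top edge, lifted it out of the rack and turned it 14° to match the stand. I lowered it in small steps. The loops touched the hooks with the TCP near z = 0.158, about where the camera's loop height (roughly 8 mm above drawn) predicted.
- **Press check:** I held 10.3 N of downward force on the wrist, for just under a second in all. Counting the case's own weight of about 4.2 N, that is about 14.5 N on the two hooks together. The moment showed about 1 N difference between them, so each carried roughly 7–8 N, well under 15. A sideways force of up to about 5 N also showed, which I took for the back leaning on the rest bar. I eased off to near zero before letting go.
- **Last checks:** Both cameras put the top edge at 0.185 m, level to about 0.2 mm across its width. Before I withdrew the gripper, the scene camera showed the case leaning about 3° more than when it was held. The final picture shows both hooks through their loops. The arm is clear, with the TCP at 0.305 m, and the jar, dish, loupe and pen have not moved.
- **Disagreements:** The cameras differed by about 2–3 mm on the case's x position. The lean fit was also thrown off by the rest bar in view, so I did not rely on its absolute value.

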